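# Set a spectrometer cell holder with a spacer blade

## Robot

A 6-joint arm with a two-finger parallel gripper is mounted at the origin on the work surface. World frame = base frame: x ahead of the robot, y to its left, z up, the work surface at z = 0. Lengths are in m, angles in rad, forces in N, time in s.
With the tool pointing down it reaches from about 0.325 to 0.75 m from the base axis. Payload 7.6 kg.
Tool frame: the origin (TCP) lies on the centre line of the jaws, within the pads' length; the fingertips stand 11 mm ahead of it and the grasp point (between the pads) lies 8 mm behind it; y points along the fingers, x is the direction in which the jaws open and shut, and the axes are right-handed (so a half turn about y gives the same grasp; the last joint's range is limited). The gripper opens to 85 mm and grips with 20 to 120 N. Pads are 22 mm wide; open, the fingers measure 114 mm over their backs; the gripper's body (76 mm by 85 mm) begins 54 mm behind the grasp point. The pads swing forward as they close: fully open they stand 13 mm farther back than shut.
Start: joints at [-1.245, 0.052, 1.401, -0, 1.689, -0.07], TCP at [0.202, -0.484, 0.242] pointing down, gripper open.
Joint ranges: [-2.9, 2.9], [-0.91, 2.17], [0.12, 2.37], [-1.06, 4.2], [0.26, 2.73], [-2.93, 2.93]. Speed limits (rad/s): [2.57, 2.57, 3.01, 3.14, 3.14, 3.14].

## Interface

Orientations are given as a rotation vector (axis times angle).
In Python, from plant import get_obs, grab_frame, hand_in gives the robot as it stands.
- The arm moves only by the tool step_arm, never from a script. Its argument "moves" is a list of rows, each a list of 5 numbers: the shift along the tool's x, y, z in mm, then the turn about the tool's y in degrees, then the closure in counts, from 0 (fully open) to 255 (shut). In form: [[x, y, z, spin, claw], ...]. A call has exactly 10 rows; each row shifts and turns the commanded pose from where the row before left it, along the tool's axes as they then stand; what a row does not reach is not made up. A row lasts 1/12 s, in which the tool goes at most 41.7 mm and 7.16 degrees, less where a joint would pass 70% of its speed; a pose out of reach is approached as far as the arm can. A call with a gripper value outside its range is refused whole. The fingers move at their own pace and stop on an object; the grip force is fixed at half the most. Time passes only in rows, so rows that do not move let the fingers close, or fill a call up. It gives the time, the measured TCP pose, the force and the opening at its end, in the units of the state.
- get_obs(): the state, without advancing time (a new reading comes with each control period).
- grab_frame(name): name is "scene" or "top" or "wrist"; returns a dict with "image" (400x640x3 uint8, red, green, blue), "fx", "fy", "cx", "cy" (pixels), "origin" and "orientation" of the camera in the world; the wrist camera has in their place "mount" (4x4, takes a point from camera to tool coordinates, whose origin is the TCP and whose axes are the tool frame's). Camera axes: x right, y up, looking along -z (the intrinsics and any distortion apply to the point x, -y, -z); pixel columns grow to the right and rows downward; lengths in m; the calibration is good to about 2 mm. A picture is of the moment at which its call begins: read the wrist's pose just before it. There is no depth.
- hand_in(): hands the job in, once; it reports no verdict.
The state is a dict: "time_s": time; "q": joint angles; "dq": joint speeds; "joint_efforts": joint torques, N m; "position": TCP position; "tool_rot": TCP orientation; "force": force on the tool from outside, world axes, zero at the start; "ft_torque": the same for the moment, N m; "grip_width": opening from 0.0 (shut) to 1.0 (fully open).
Only numpy, scipy, OpenCV 4.12 (cv2) and the standard library are available. Lean on these libraries where they do the work, as an engineer would, in place of code of your own. Each camera call takes 0.05 s, during which the arm holds its last target.

## Task

Set the cell holder's gap to the thickness of the spacer blade: take the blue-handled blade from its white stand, find the aluminium fixed jaw with it by feel, and slide it upright down that jaw's face, lightly pressed on, so that it wedges the brass jaw away until its tip is nearly down on the dark carriage plate. Then draw it straight out without pushing the brass jaw any further, and put it back fully home in its stand. Be gentle, touch the holder with nothing but the blade, and leave everything else where it is.

Things in the scene. Friction and masses are not known exactly. Their poses are not given: they have to be found in the camera images.
- holder: Cell holder: fixed grey base plate 90 (x) by 160 (y) by 10 mm. Origin: centre of its underside, z up. On it a dark carriage plate, its top 18 mm above the bench, carries an aluminium fixed jaw and a brass jaw, both 50 mm wide, centred at x = 0. The carriage is clamped at an offset along y that nobody has measured: the fixed jaw's gap face lies anywhere from y = -14 to +14 mm.
- jaw (a joint): The gap in m between the brass jaw and the fixed jaw: 0.002 to 0.0035 at the start, can open to 0.02. The fixed jaw stands on the +y side, top 78 mm above the bench, 35 mm thick. The brass one on the -y side, top 53 mm, 35 mm thick; above 37 mm its gap side slopes back by 6 mm. It slides along y only, with about 1.2 N of friction, and stays where left; no spring.
- blade_handle (a point): Centre of the blue plastic handle of the spacer blade: 36 mm (x) by 16 mm (y) by 40 mm high (z). Grip it across y. Below it the steel blade, 28 mm wide (x), 6 mm thick (y), is 65 mm long and ends in a fully rounded nose (radius 3 mm, along x). It is the same both ways round. The whole weighs about 120 g.
- blade_tip (a point): Lowest point of the blade's nose, 85 mm below the handle's centre along the blade's z.
- stand: White stand, 70 mm (x) by 50 mm (y) by 80 mm high, fixed to the bench. Origin at the centre of its underside. In its top is a slot 34 mm (x) by 10 mm (y), 75 mm deep, in which the blade hangs, its handle's underside resting on the stand's top (handle centre 100 mm above the bench).
- flask_a: Glass volumetric flask with blue stopper, 68 mm across, 144 mm high; bystander. Origin under its centre.
- flask_b: Another such flask; bystander.
- beaker: Glass beaker, 72 mm across, 95 mm high; bystander.
- reagent: Amber bottle, 64 mm across, 140 mm high; bystander.
- lamp: Lamp tube lying down, 42 mm thick, 145 mm long; bystander.
- cell_tray: Grey divided tray 110 by 170 by 30 mm; bystander.
- driver: Red-handled screwdriver lying on the bench, 160 mm long; bystander.
Things that resemble listed ones, but are neither listed nor needed, are in the scene too. Leave any orange look-alike of the stand alone.

How it is judged:
By the outcome, as a careful person would: the job done as asked, in the order asked, and still so for the second after the job is handed in, with the robot touching nothing.
It also fails if it takes over 69 s, if anything falls off the work surface, if the arm or the gripper's body presses on something with over 40 N, if the wrist force passes 120 N, or if a joint passes its speed limit or range.

## Working session

There is one attempt and no reset: what is moved stays moved. The work goes in short steps, Python scripts to look and compute and a tool call to move; the robot and the scene stay as the last step left them, time stands still between calls to the robot, and variables do not carry over. Pictures are saved under pics/ and viewed, and the job is handed in when it is done.

Besides the shell and the picture viewer there is one more tool, called after "Call:" by a JSON object that holds its "fn" and its "kwargs", one argument or row to a line. step_arm: Moves the arm, as the interface text tells. Its arguments: {"type":"object","properties":{"moves":{"type":"array","items":{"type":"array","items":{"type":"number"}}}},"required":["moves"]}

```bash
ls; mkdir -p pics
python3 - <<'E'
from plant import *
import cv2,numpy as np
o=get_obs();print(o)
for n in ("scene","top","wrist"):
    f=grab_frame(n);cv2.imwrite(f"pics/{n}0.png",f["image"][:,:,::-1])
    print(n,{k:np.round(v,4).tolist() if k!="image" else 0 for k,v in f.items() if not isinstance(v,str)})
E
```

```text
pics
{'time_s': 0.0, 'q': array([-1.24530225e+00,  5.28408462e-02,  1.40174973e+00,  2.55737545e-05,
        1.68856579e+00, -7.02743397e-02]), 'dq': array([4.18468987e-04, 2.09521482e-03, 1.33843334e-03, 1.41961943e-03,
       2.67274104e-06, 1.99599686e-04]), 'joint_efforts': array([ 1.12678939e-03, -3.81665361e+01, -3.60190272e+01, -1.06572877e-04,
        6.12843636e-03,  1.53939641e-05]), 'position': array([ 0.2023464 , -0.48413409,  0.24145764]), 'tool_rot': array([-1.3698327 ,  0.91379364, -0.91178144]), 'force': array([ 0.33740615,  0.38963729, -0.2317183 ]), 'ft_torque': array([ 0.02808878, -0.00891645, -0.01143936]), 'grip_width': 1.0005768646967632}
scene {'image': 0, 'fx': 362.1823, 'fy': 362.1823, 'cx': 316.7623, 'cy': 205.8837, 'origin': [0.9784, -0.5515, 0.5422], 'orientation': [0.9663, 0.3344, 0.5957]}
top {'image': 0, 'fx': 390.5338, 'fy': 390.5338, 'cx': 316.9787, 'cy': 194.9026, 'origin': [0.4368, 0.0127, 1.1864], 'orientation': [0.0852, -0.0906, -1.5876]}
wrist {'image': 0, 'fx': 357.2403, 'fy': 357.2403, 'cx': 319.8601, 'cy': 201.0292, 'mount': [[1.0, -0.0, 0.0008, -0.0005], [0.0008, 0.3026, -0.9531, -0.1311], [-0.0002, 0.9531, 0.3026, 0.0784], [0.0, 0.0, 0.0, 1.0]]}
```

View pics/scene0.png

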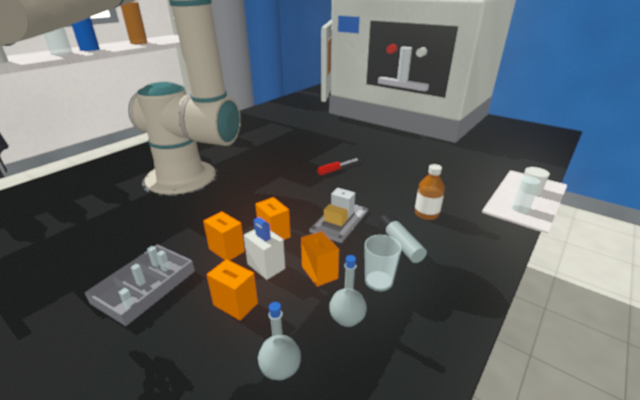

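View pics/top0.png

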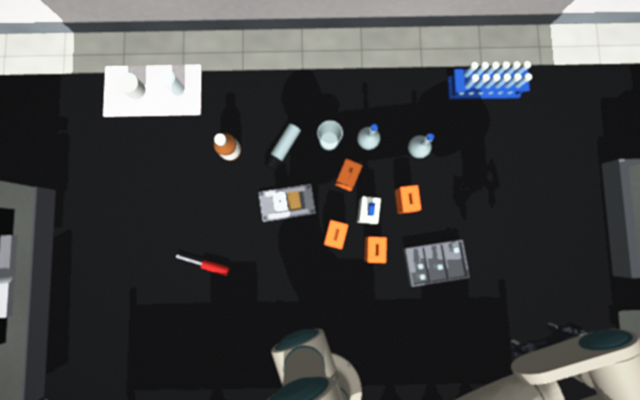

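View pics/wrist0.png

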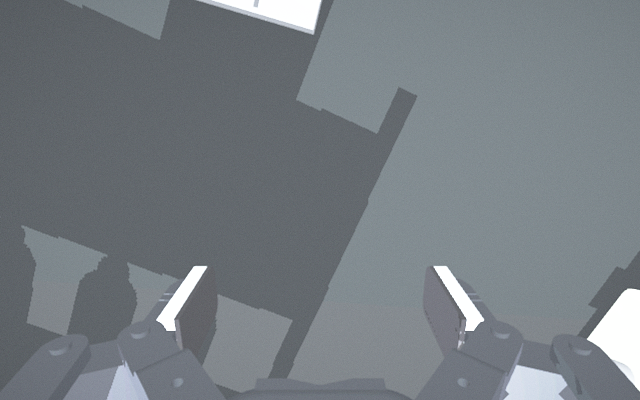

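```bash
cat > h.py <<'E'
import numpy as np,cv2
from scipy.spatial.transform import Rotation as R
from plant import *
def cam(f,obs=None):
    if "mount" in f:
        M=np.array(f["mount"]);Rt=R.from_rotvec(obs["tool_rot"]).as_matrix()
        return Rt@M[:3,:3], Rt@M[:3,3]+obs["position"]
    o=np.array(f["orientation"]);return (R.from_rotvec(o).as_matrix() if o.shape==(3,) else o), np.array(f["origin"])
def px2w(f,u,v,z,obs=None):
    Rc,o=cam(f,obs); d=Rc@np.array([(u-f["cx"])/f["fx"],-(v-f["cy"])/f["fy"],-1]); return o+d*(z-o[2])/d[2]
def w2px(f,p,obs=None):
    Rc,o=cam(f,obs); c=(np.asarray(p)-o)@Rc; return np.stack([f["cx"]+f["fx"]*c[...,0]/-c[...,2], f["cy"]-f["fy"]*c[...,1]/-c[...,2]],-1)
E
python3 - <<'E'
from h import *
f=grab_frame("top");print([k for k in f])
print("stand",px2w(f,369,209,.08),"handle",px2w(f,371,209,.12),"holder",px2w(f,287,202,.01))
print("reagent",px2w(f,225,147,.0))
im=f["image"][:,:,::-1]
a=cv2.resize(im[160:260,240:400],None,fx=5,fy=5,interpolation=cv2.INTER_CUBIC);cv2.imwrite("pics/topc.png",a)
g=grab_frame("scene")["image"][170:330,190:390,::-1];cv2.imwrite("pics/scc.png",cv2.resize(g,None,fx=4,fy=3.75,interpolation=cv2.INTER_CUBIC)[:600])
E
```

```text
['image', 'fx', 'fy', 'cx', 'cy', 'origin', 'orientation']
stand [ 0.51782081 -0.13922921  0.08      ] handle [ 0.51478995 -0.13921171  0.12      ] holder [0.5487711  0.09848981 0.01      ]
reagent [0.72438651 0.28946737 0.        ]
```

View pics/topc.png

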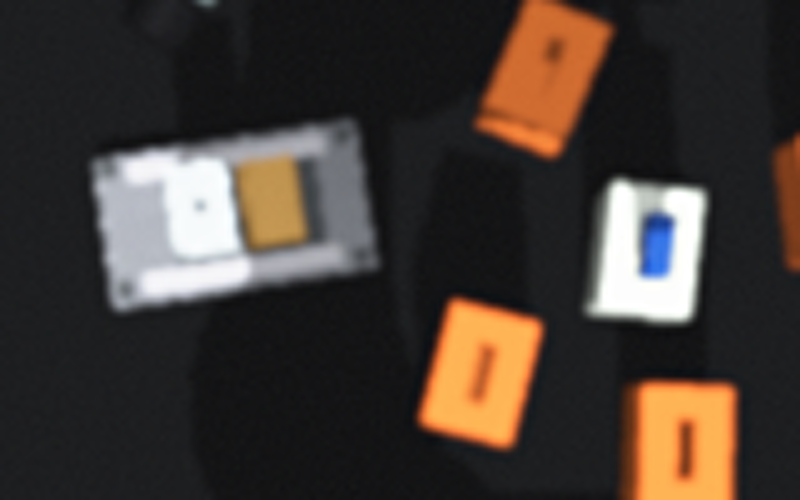

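View pics/scc.png

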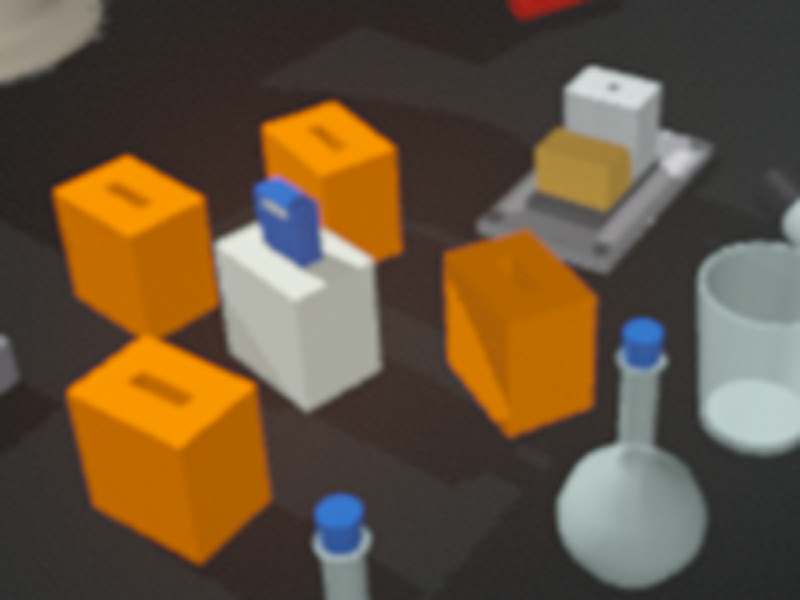

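Run:
```python
from h import *
f=grab_frame("top")
c=lambda u,v,z:px2w(f,(u+.5)/5-.5+240,(v+.5)/5-.5+160,z)
H=[c(*p,.01) for p in [(93,160),(355,122),(380,268),(118,310)]]
print(np.round(H,4),np.mean(H,0)); 
for i in range(4): d=H[(i+1)%4]-H[i]; print(np.linalg.norm(d),np.degrees(np.arctan2(d[1],d[0])))
S=[c(*p,.08) for p in [(615,180),(707,188),(697,322)]]
print(np.round(S,4),(S[0]+S[2])/2)
for i in range(2): d=S[i+1]-S[i]; print(np.linalg.norm(d),np.degrees(np.arctan2(d[1],d[0])))
for p in [(650,212),(674,216),(668,279),(643,276)]: print(c(*p,.12))
o=get_obs();print(R.from_rotvec(o["tool_rot"]).as_matrix().round(3))
```

```text
[[0.5821 0.1855 0.01  ]
 [0.6024 0.0262 0.01  ]
 [0.5133 0.0126 0.01  ]
 [0.4909 0.1706 0.01  ]] [0.54715913 0.09873706 0.01      ]
0.16058392110764338 -82.72581576515475
0.0901707019392589 -171.34730403422486
0.15958490008927007 98.04922314804003
0.092358102126731 9.249124232185027
[[ 0.5564 -0.1223  0.08  ]
 [ 0.5509 -0.1746  0.08  ]
 [ 0.4748 -0.1661  0.08  ]] [ 0.51561373 -0.14417687  0.08      ]
0.05259642905233725 -96.0654519587603
0.07655108448849406 173.6376111939353
[ 0.53409667 -0.13602908  0.12      ]
[ 0.53164993 -0.14912085  0.12      ]
[ 0.49715846 -0.14462492  0.12      ]
[ 0.49905301 -0.13101449  0.12      ]
[[ 0.386 -0.     0.923]
 [-0.923  0.     0.386]
 [-0.    -1.     0.   ]]
```

Call:
{"fn": "step_arm", "kwargs": {
  "moves": [
    [-19,-2,35,0,0],
    [-19,-2,35,0,0],
    [-19,-2,35,0,0],
    [-19,-2,35,0,0],
    [-19,-2,35,0,0],
    [-19,-2,35,0,0],
    [-19,-2,35,0,0],
    [-19,-2,35,0,0],
    [-19,-2,35,0,0],
    [-19,-2,35,0,0]
  ]
}}

```text
time_s: 1.13
position: [0.453, -0.1723, 0.2626]
tool_rot: [-1.371, 0.912, -0.913]
force: [0.4, -1.6, 0.4]
grip_width: 0.997
```

Call:
{"fn": "step_arm", "kwargs": {
  "moves": [
    [-20,0,39,0,0],
    [0,0,0,6,0],
    [0,0,0,6,0],
    [0,0,0,6,0],
    [0,0,0,6,0],
    [0,0,0,5,0],
    [0,0,0,0,0],
    [0,0,0,0,0],
    [0,0,0,0,0],
    [0,0,0,0,0]
  ]
}}

```text
time_s: 1.97
position: [0.479, -0.1424, 0.2623]
tool_rot: [-1.156, 1.289, -1.289]
force: [-1.0, -0.5, 0.3]
grip_width: 0.997
```

```bash
cat >> h.py <<'E'
def yaw(o):
    m=R.from_rotvec(o["tool_rot"]).as_matrix(); return np.degrees(np.arctan2(m[1,2],m[0,2]))
E
python3 - <<'E'
from h import *
o=get_obs();f=grab_frame("wrist");print(o["time_s"],o["position"],yaw(o),o["force"],o["q"])
cv2.imwrite("pics/w1.png",f["image"][:,:,::-1])
np.savez("w1.npz",**{k:v for k,v in f.items()},p=o["position"],r=o["tool_rot"])
E
```

```text
1.9667 [ 0.47898625 -0.14236859  0.26229302] -6.225150471405759 [-0.95436439 -0.46622343  0.26266763] [-3.62795727e-01 -2.38621169e-02  1.43805338e+00 -5.43294096e-05
  1.72734429e+00  1.31664150e+00]
```

View pics/w1.png

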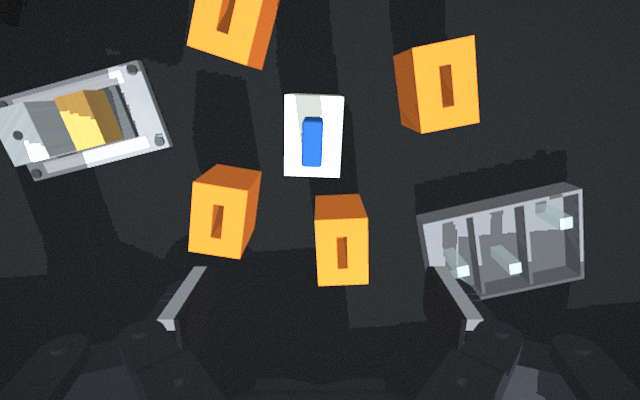

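Run:
```python
import cv2
a=cv2.imread("pics/w1.png");b=a[80:190,250:380]
cv2.imwrite("pics/w1c.png",cv2.resize(b,None,fx=6,fy=5.4545,interpolation=cv2.INTER_CUBIC)) if 0 else cv2.imwrite("pics/w1c.png",cv2.resize(b[:100],None,fx=6,fy=6,interpolation=cv2.INTER_CUBIC))
```

```text
(no output)
```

View pics/w1c.png

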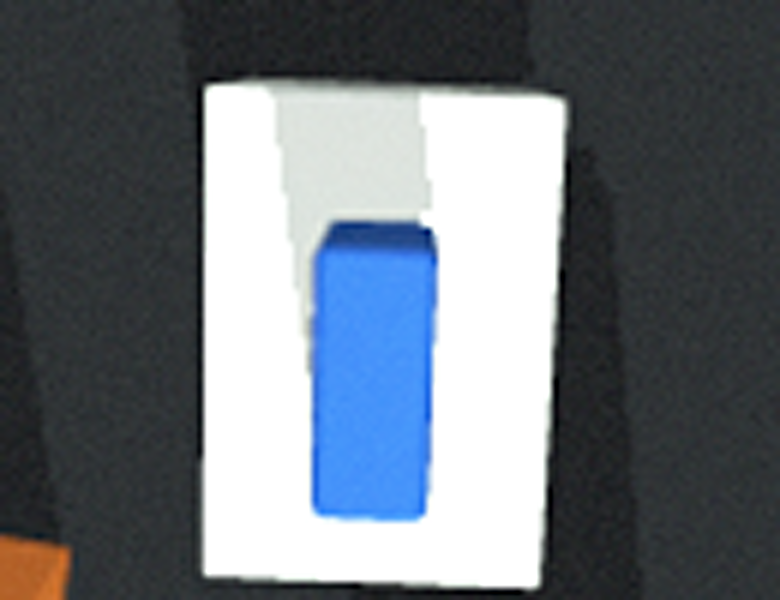

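Run:
```python
from h import *
d=np.load("w1.npz");f={k:d[k] for k in d.files};o={"position":d["p"],"tool_rot":d["r"]}
c=lambda u,v,z:px2w(f,(u+.5)/6-.5+250,(v+.5)/6-.5+80,z,o)
def show(P):
    P=np.array(P);print(P.mean(0).round(4))
    for i in range(4):
        d=P[(i+1)%4]-P[i];print(np.linalg.norm(d).round(4),np.degrees(np.arctan2(d[1],d[0])).round(1))
show([c(*p,.08) for p in [(204,85),(566,97),(541,588),(204,576)]])
show([c(*p,.12) for p in [(318,247),(435,248),(427,518),(313,514)]])
```

```text
[ 0.5165 -0.139   0.08  ]
0.0508 -98.1
0.0708 171.9
0.0506 81.7
0.0706 -8.0
[ 0.5167 -0.1392  0.12  ]
0.0146 -96.7
0.0343 172.1
0.0148 81.7
0.0339 -8.2
```

Call:
{"fn": "step_arm", "kwargs": {
  "moves": [
    [-34,0,-1,0,0],
    [-34,0,-1,0,0],
    [-34,0,-1,0,0],
    [-34,0,-1,0,0],
    [-34,0,-1,0,0],
    [-34,0,-1,0,0],
    [-32,0,0,-5,0],
    [0,0,0,-5,0],
    [0,0,0,-4,0],
    [0,0,0,0,0]
  ]
}}

```text
time_s: 2.85
position: [0.499, 0.0935, 0.2622]
tool_rot: [-1.272, 1.107, -1.106]
force: [-0.4, 0.2, 0.8]
grip_width: 0.996
```

Run:
```python
from h import *
o=get_obs();f=grab_frame("wrist");print(o["time_s"],o["position"],yaw(o),o["force"],np.abs(o["dq"]).max())
cv2.imwrite("pics/w2.png",f["image"][:,:,::-1])
np.savez("w2.npz",**{k:v for k,v in f.items()},p=o["position"],r=o["tool_rot"])
```

```text
2.85 [0.49896683 0.09353768 0.26219384] 7.9413244431374865 [-0.40420313  0.23145958  0.8344423 ] 0.12581510416566097
```

View pics/w2.png

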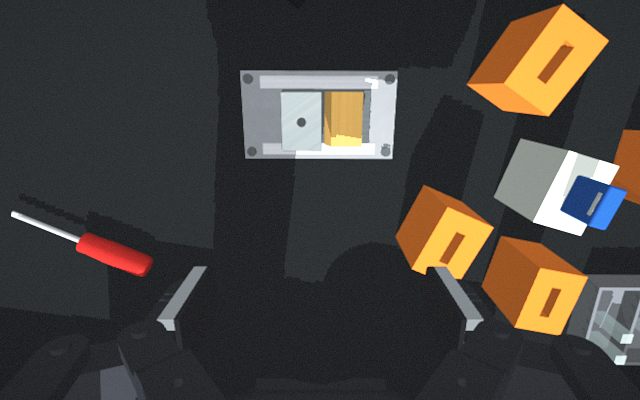

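Run:
```python
import cv2
a=cv2.imread("pics/w2.png");b=a[60:165,235:400]
cv2.imwrite("pics/w2c.png",cv2.resize(b[:120],None,fx=4.8,fy=4.8,interpolation=cv2.INTER_CUBIC))
```

```text
(no output)
```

View pics/w2c.png

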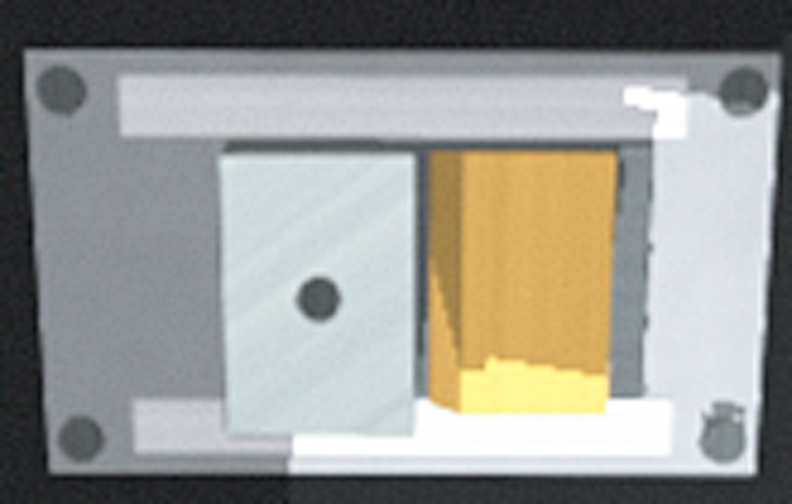

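Run:
```python
from h import *
d=np.load("w2.npz");f={k:d[k] for k in d.files};o={"position":d["p"],"tool_rot":d["r"]}
c=lambda u,v,z:px2w(f,(u+.5)/4.8-.5+235,(v+.5)/4.8-.5+60,z,o)
def show(P):
    P=np.array(P);print(P.mean(0).round(4))
    for i in range(4):
        d=P[(i+1)%4]-P[i];print(np.linalg.norm(d).round(4),np.degrees(np.arctan2(d[1],d[0])).round(1))
    return P.mean(0)
b=show([c(*p,.01) for p in [(24,50),(780,53),(757,474),(50,474)]])
j=show([c(*p,.078) for p in [(220,153),(414,153),(413,434),(228,432)]])
q=np.radians(8);M=np.array([[np.cos(q),np.sin(q)],[-np.sin(q),np.cos(q)]])
print("jaw centre local",M@(j-b)[:2])
for n,p in dict(fa=(414,153,.078),fb=(413,434,.078),bt=(462,152,.053),bt2=(462,410,.053),bl=(430,152,.037),bl2=(430,400,.037),br=(616,151,.053),br2=(605,412,.053)).items(): print(n,(M@(c(*p)-b)[:2]).round(4))
print("face mid world", j[:2]+M.T@[0,-.0175])
```

```text
[0.548  0.1028 0.01  ]
0.1588 -82.3
0.0894 -171.6
0.1597 97.9
0.09 7.8
[0.5465 0.1176 0.078 ]
0.0341 -82.1
0.0496 -172.2
0.0341 97.3
0.0492 7.7
jaw centre local [0.00049672 0.01483212]
fa [ 0.0252 -0.0023]
fb [-0.0244 -0.0021]
bt [ 0.0251 -0.0115]
bt2 [-0.0238 -0.0119]
bl [ 0.0249 -0.0056]
bl2 [-0.0242 -0.0057]
br [ 0.0252 -0.0407]
br2 [-0.0243 -0.0402]
face mid world [0.54889619 0.10026766]
```

Call:
{"fn": "step_arm", "kwargs": {
  "moves": [
    [33,0,-2,0,0],
    [33,0,-2,0,0],
    [33,0,-2,0,0],
    [33,0,-2,0,0],
    [33,0,-2,0,0],
    [33,0,-2,0,0],
    [35,0,-3,0,0],
    [0,0,0,5.4,0],
    [0,0,0,5.3,0],
    [0,0,0,5.3,0]
  ]
}}

```text
time_s: 3.73
position: [0.515, -0.1414, 0.2622]
tool_rot: [-1.132, 1.322, -1.322]
force: [0.0, 1.0, 1.3]
grip_width: 0.994
```

Call:
{"fn": "step_arm", "kwargs": {
  "moves": [
    [0,25,0,0,0],
    [0,25,0,0,0],
    [0,25,0,0,0],
    [0,15,0,0,0],
    [0,10,0,0,0],
    [0,0,0,0,0],
    [0,0,0,0,0],
    [0,0,0,0,0],
    [0,0,0,0,0],
    [0,0,0,0,0]
  ]
}}

```text
time_s: 4.57
position: [0.5158, -0.1402, 0.1636]
tool_rot: [-1.136, 1.314, -1.317]
force: [-0.7, 0.6, -0.6]
grip_width: 1.0
```

Run:
```python
from h import *
o=get_obs();f=grab_frame("wrist");print(o["time_s"],o["position"],yaw(o),o["force"],np.abs(o["dq"]).max())
cv2.imwrite("pics/w3.png",f["image"][:,:,::-1])
print([px2w(f,*p,o) for p in []])
```

```text
4.5667 [ 0.5158133  -0.14023273  0.1636013 ] -8.338141142762055 [-0.70389468  0.59588153 -0.64063801] 0.006229133705807358
[]
```

View pics/w3.png

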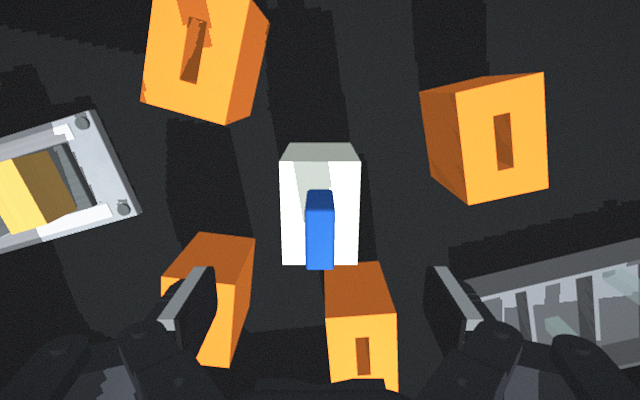

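Run:
```python
from h import *
o=get_obs();f=grab_frame("wrist")
P=np.array([px2w(f,*p,.12,o) for p in [(306,209),(334,209),(334,270),(306,270)]]);print(P,P.mean(0))
P=np.array([px2w(f,*p,.08,o) for p in [(279,161),(361,161),(358,265),(281,265)]]);print(P,P.mean(0))
```

```text
[[ 0.53501458 -0.13470654  0.12      ]
 [ 0.53292082 -0.14899957  0.12      ]
 [ 0.49808199 -0.14431432  0.12      ]
 [ 0.50029469 -0.12919947  0.12      ]] [ 0.51657802 -0.13930497  0.12      ]
[[ 0.55460276 -0.11967089  0.08      ]
 [ 0.54737136 -0.16901326  0.08      ]
 [ 0.47774195 -0.15924495  0.08      ]
 [ 0.48518709 -0.10839045  0.08      ]] [ 0.51622579 -0.13907989  0.08      ]
```

Call:
{"fn": "step_arm", "kwargs": {
  "moves": [
    [-1,15,0.6,-0.2,0],
    [0,15,0,0,0],
    [0,15,0,0,0],
    [0,10,0,0,0],
    [0,7,0,0,0],
    [0,2.5,0,0,0],
    [0,0,0,0,0],
    [0,0,0,0,60],
    [0,0,0,0,120],
    [0,0,0,0,160]
  ]
}}

```text
time_s: 5.5
position: [0.5164, -0.1393, 0.0986]
tool_rot: [-1.138, 1.312, -1.314]
force: [-0.1, -0.7, -1.0]
grip_width: 0.606
```

Run:
```python
from h import *
o=get_obs();f=grab_frame("wrist");print(o["time_s"],o["position"],yaw(o),o["force"],o["grip_width"])
cv2.imwrite("pics/w4.png",f["image"][:,:,::-1])
```

```text
5.5 [ 0.51644824 -0.13927169  0.09863232] -8.11816342641964 [-0.14217286 -0.72238941 -1.00577648] 0.6064615350702621
```

View pics/w4.png

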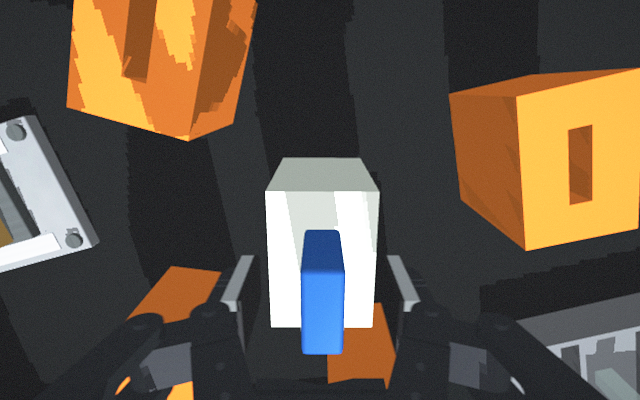

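Call:
{"fn": "step_arm", "kwargs": {
  "moves": [
    [0,0,0,0,180],
    [0,0,0,0,190],
    [0,0,0,0,200],
    [0,0,0,0,210],
    [0,0,0,0,220],
    [0,0,0,0,255],
    [0,0,0,0,255],
    [0,0,0,0,255],
    [0,0,0,0,255],
    [0,0,0,0,255]
  ]
}}

```text
time_s: 6.38
position: [0.5161, -0.1392, 0.098]
tool_rot: [-1.139, 1.312, -1.313]
force: [-1.1, -0.4, 1.9]
grip_width: 0.176
```

Run:
```python
from h import *
o=get_obs();f=grab_frame("wrist");print(o["time_s"],o["position"],yaw(o),o["force"],o["ft_torque"],o["grip_width"])
cv2.imwrite("pics/w5.png",f["image"][:,:,::-1])
```

```text
6.3833 [ 0.51614127 -0.13917917  0.09800999] -8.120974168953728 [-1.08536733 -0.38101272  1.89560663] [ 0.04328687  0.05018361 -0.05126263] 0.175662912701832
```

View pics/w5.png

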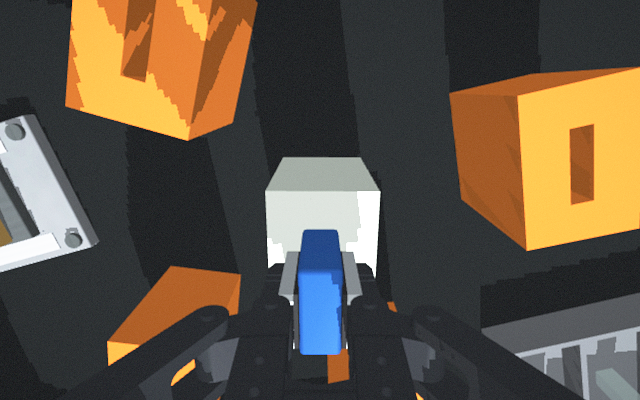

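Call:
{"fn": "step_arm", "kwargs": {
  "moves": [
    [0,-3,0,0,255],
    [0,-8,0,0,255],
    [0,-12,0,0,255],
    [0,-12,0,0,255],
    [0,-12,0,0,255],
    [0,-12,0,0,255],
    [0,-12,0,0,255],
    [0,-12,0,0,255],
    [0,-10,0,0,255],
    [0,-7,0,0,255]
  ]
}}

```text
time_s: 7.27
position: [0.5163, -0.1392, 0.1996]
tool_rot: [-1.138, 1.311, -1.314]
force: [0.0, 0.1, -0.2]
grip_width: 0.179
```

```bash
cat > st.py <<'E'
from h import *
import sys
o=get_obs()
# stationary average not possible; print state and holder-frame
q=np.radians(7.8);ey=np.array([-np.sin(q),np.cos(q)]);ex=np.array([np.cos(q),np.sin(q)])
F=np.array([0.5489,0.1003])
d=o["position"][:2]-F
print("t",o["time_s"],"pos",o["position"].round(5),"yaw",yaw(o).round(2),"tilt",R.from_rotvec(o["tool_rot"]).as_matrix()[2].round(4))
print("rel face: x %.2f y %.2f mm, tip z %.2f"%(d@ex*1e3,d@ey*1e3,(o["position"][2]-.083)*1e3),"F holder x %.2f y %.2f z %.2f"%(o["force"][:2]@ex,o["force"][:2]@ey,o["force"][2]),"T",o["ft_torque"].round(3),"g",round(o["grip_width"],3))
E
python3 st.py
```

```text
t 7.2667 pos [ 0.51633 -0.13922  0.19958] yaw -8.12 tilt [ 4.0e-04 -1.0e+00  1.6e-03]
rel face: x -64.78 y -232.89 mm, tip z 116.58 F holder x 0.04 y 0.08 z -0.24 T [0.044 0.052 0.027] g 0.179
```

Call:
{"fn": "step_arm", "kwargs": {
  "moves": [
    [-20,0,0,0,255],
    [-35,0,0,0,255],
    [-35,0,0,0,255],
    [-35,0,0,0,255],
    [-35,0,0,0,255],
    [-35,0,0,0,255],
    [-25,0,1,0,255],
    [-12,0,0,-5.3,255],
    [0,0,0,-5.3,255],
    [0,0,0,-5.3,255]
  ]
}}

```text
time_s: 8.1
position: [0.5496, 0.0915, 0.1976]
tool_rot: [-1.274, 1.104, -1.103]
force: [-0.6, -0.6, -1.3]
grip_width: 0.179
```

Call:
{"fn": "step_arm", "kwargs": {
  "moves": [
    [0,0,0,0,255],
    [0,0,0,0,255],
    [0,0,0,0,255],
    [0,0,0,0,255],
    [0,0,0,0,255],
    [0,0,0,0,255],
    [0,0,0,0,255],
    [0,0,0,0,255],
    [0,0,0,0,255],
    [0,0,0,0,255]
  ]
}}

```text
time_s: 8.93
position: [0.5498, 0.0904, 0.1978]
tool_rot: [-1.27, 1.109, -1.109]
force: [0.0, -0.5, -0.2]
grip_width: 0.178
```

```bash
python3 st.py
python3 - <<'E'
from h import *
o=get_obs();f=grab_frame("wrist")
cv2.imwrite("pics/w6.png",f["image"][:,:,::-1]); cv2.imwrite("pics/w6c.png",cv2.resize(f["image"][100:400,200:440,::-1],None,fx=2,fy=2))
E
python3 st.py
```

```text
t 8.9333 pos [0.5498  0.0904  0.19779] yaw 7.77 tilt [ 1.e-04 -1.e+00  0.e+00]
rel face: x -0.46 y -9.93 mm, tip z 114.79 F holder x -0.05 y -0.50 z -0.17 T [ 0.043 -0.014  0.007] g 0.178
t 8.9833 pos [0.54978 0.09042 0.19775] yaw 7.77 tilt [ 1.e-04 -1.e+00 -1.e-04]
rel face: x -0.47 y -9.91 mm, tip z 114.75 F holder x 0.52 y 0.25 z -1.40 T [ 0.002  0.04  -0.048] g 0.178
```

View pics/w6c.png

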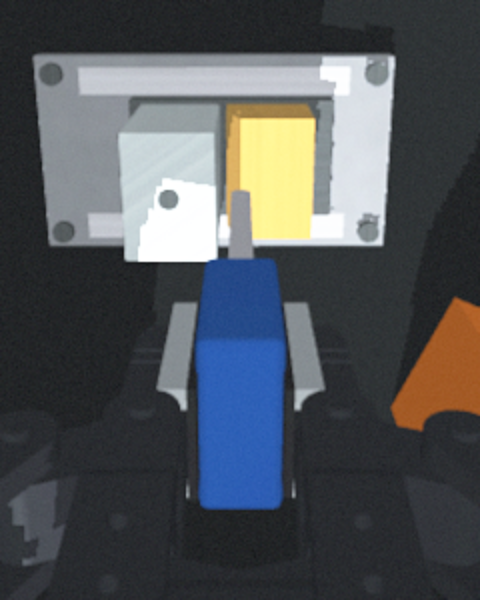

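Call:
{"fn": "step_arm", "kwargs": {
  "moves": [
    [0,5,0,0,255],
    [0,8,0,0,255],
    [0,8,0,0,255],
    [0,8,0,0,255],
    [0,8,0,0,255],
    [0,8,0,0,255],
    [0,5,0,0,255],
    [0,3,0,0,255],
    [0,0,0,0,255],
    [0,0,0,0,255]
  ]
}}

```text
time_s: 9.82
position: [0.5499, 0.0904, 0.1449]
tool_rot: [-1.27, 1.108, -1.109]
force: [-0.0, -0.5, -1.3]
grip_width: 0.176
```

```bash
cat > avg.py <<'E'
from h import *
import sys
q=np.radians(7.8);ey=np.array([-np.sin(q),np.cos(q)]);ex=np.array([np.cos(q),np.sin(q)])
F=np.array([0.5489,0.1003]);fs=[];ts=[]
for i in range(int(sys.argv[1])):
    o=get_obs();fs.append(o["force"]);ts.append(o["ft_torque"]);
    f=grab_frame("wrist")
fs=np.array(fs);ts=np.array(ts);d=o["position"][:2]-F;n=len(fs)**.5
fh=np.c_[fs[:,:2]@ex,fs[:,:2]@ey,fs[:,2]];th=np.c_[ts[:,:2]@ex,ts[:,:2]@ey,ts[:,2]]
print("t %.2f rel x %.2f y %.2f tipz %.2f yaw %.2f"%(o["time_s"],d@ex*1e3,d@ey*1e3,(o["position"][2]-.083)*1e3,yaw(o)),"F",fh.mean(0).round(2),"+-",(fh.std(0)/n).round(2),"T",th.mean(0).round(3),"+-",(th.std(0)/n).round(3))
cv2.imwrite("pics/last.png",f["image"][:,:,::-1])
E
python3 avg.py 6; cp pics/last.png pics/w7.png;python3 - <<'E'
import cv2
a=cv2.imread("pics/w7.png");cv2.imwrite("pics/w7c.png",cv2.resize(a[130:330,220:420],None,fx=3,fy=3))
E
```

```text
t 10.07 rel x -0.24 y -9.94 tipz 62.25 yaw 7.78 F [-0.12 -0.16 -1.03] +- [0.18 0.15 0.18] T [ 0.009 -0.013  0.001] +- [0.013 0.009 0.011]
```

View pics/w7c.png

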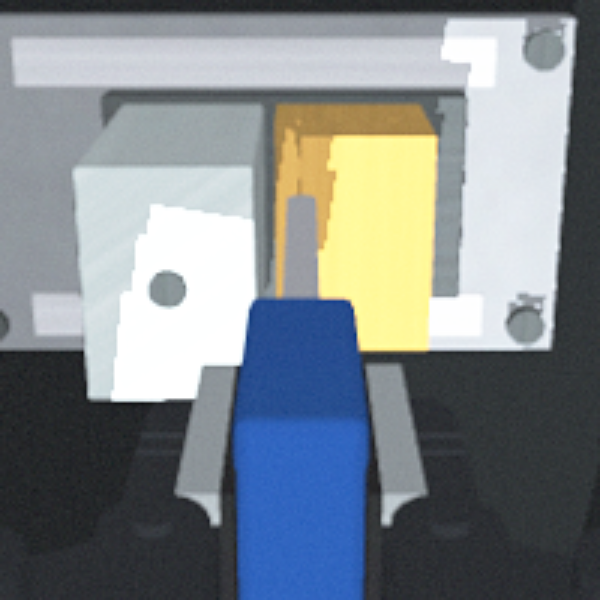

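Call:
{"fn": "step_arm", "kwargs": {
  "moves": [
    [-1,0,0,0,255],
    [-1,0,0,0,255],
    [-1,0,0,0,255],
    [-1,0,0,0,255],
    [-0.5,0,0,0,255],
    [-0.5,0,0,0,255],
    [0,0,0,0,255],
    [0,0,0,0,255],
    [0,0,0,0,255],
    [0,0,0,0,255]
  ]
}}

```text
time_s: 10.95
position: [0.5492, 0.0953, 0.1448]
tool_rot: [-1.27, 1.109, -1.109]
force: [0.3, 0.2, -0.7]
grip_width: 0.179
```

```bash
python3 avg.py 5
```

```text
t 11.15 rel x -0.45 y -4.95 tipz 61.79 yaw 7.78 F [ 0.06  0.1  -0.98] +- [0.11 0.13 0.21] T [-0.021 -0.037  0.003] +- [0.021 0.006 0.01 ]
```

Call:
{"fn": "step_arm", "kwargs": {
  "moves": [
    [-0.3,0,0,0,255],
    [-0.3,0,0,0,255],
    [-0.3,0,0,0,255],
    [-0.3,0,0,0,255],
    [0,0,0,0,255],
    [0,0,0,0,255],
    [0,0,0,0,255],
    [0,0,0,0,255],
    [0,0,0,0,255],
    [0,0,0,0,255]
  ]
}}

```text
time_s: 12.03
position: [0.549, 0.0965, 0.1448]
tool_rot: [-1.27, 1.109, -1.109]
force: [-1.1, -0.5, -1.6]
grip_width: 0.178
```

```bash
python3 avg.py 5
```

```text
t 12.23 rel x -0.44 y -3.74 tipz 61.80 yaw 7.78 F [-0.38 -0.42 -1.1 ] +- [0.28 0.2  0.2 ] T [-0.073  0.011 -0.017] +- [0.012 0.019 0.004]
```

Call:
{"fn": "step_arm", "kwargs": {
  "moves": [
    [-0.2,0,0,0,255],
    [-0.2,0,0,0,255],
    [0,0,0,0,255],
    [0,0,0,0,255],
    [0,0,0,0,255],
    [0,0,0,0,255],
    [0,0,0,0,255],
    [0,0,0,0,255],
    [0,0,0,0,255],
    [0,0,0,0,255]
  ]
}}

```text
time_s: 13.12
position: [0.549, 0.0968, 0.1448]
tool_rot: [-1.271, 1.108, -1.109]
force: [0.3, -3.5, -1.6]
grip_width: 0.18
```

```bash
python3 avg.py 5
```

```text
t 13.32 rel x -0.42 y -3.51 tipz 61.82 yaw 7.77 F [-0.07 -4.21 -1.13] +- [0.26 0.28 0.14] T [-0.893  0.032  0.015] +- [0.015 0.019 0.005]
```

Call:
{"fn": "step_arm", "kwargs": {
  "moves": [
    [0.15,0,0,0,255],
    [0,1,0,0,255],
    [0,2,0,0,255],
    [0,2,0,0,255],
    [0,2,0,0,255],
    [0,2,0,0,255],
    [0,2,0,0,255],
    [0,1,0,0,255],
    [0,0,0,0,255],
    [0,0,0,0,255]
  ]
}}

```text
time_s: 14.2
position: [0.5488, 0.0967, 0.1323]
tool_rot: [-1.271, 1.109, -1.109]
force: [1.6, -4.2, -1.9]
grip_width: 0.178
```

```bash
python3 avg.py 5
```

```text
t 14.40 rel x -0.59 y -3.52 tipz 49.36 yaw 7.78 F [ 0.74 -4.73 -2.68] +- [0.13 0.14 0.35] T [-1.065 -0.25   0.017] +- [0.013 0.017 0.008]
```

Call:
{"fn": "step_arm", "kwargs": {
  "moves": [
    [0.1,0,0,0,255],
    [0.1,0,0,0,255],
    [0,0,0,0,255],
    [0,1,0,0,255],
    [0,1,0,0,255],
    [0,1,0,0,255],
    [0,1,0,0,255],
    [0,0,0,0,255],
    [0,0,0,0,255],
    [0,0,0,0,255]
  ]
}}

```text
time_s: 15.28
position: [0.5491, 0.0967, 0.1288]
tool_rot: [-1.27, 1.108, -1.109]
force: [1.6, -4.0, -0.3]
grip_width: 0.18
```

```bash
python3 avg.py 5
```

```text
t 15.48 rel x -0.33 y -3.63 tipz 45.83 yaw 7.78 F [ 0.88 -3.95 -0.39] +- [0.22 0.17 0.2 ] T [-0.749 -0.25   0.006] +- [0.01  0.014 0.015]
```

Call:
{"fn": "step_arm", "kwargs": {
  "moves": [
    [0.1,0,0,0,255],
    [0.05,1,0,0,255],
    [0,1.5,0,0,255],
    [0,1.5,0,0,255],
    [0,1.5,0,0,255],
    [0,1.5,0,0,255],
    [0,1,0,0,255],
    [0,0,0,0,255],
    [0,0,0,0,255],
    [0,0,0,0,255]
  ]
}}

```text
time_s: 16.37
position: [0.5489, 0.0965, 0.1205]
tool_rot: [-1.27, 1.109, -1.108]
force: [1.3, -1.4, -0.9]
grip_width: 0.179
```

```bash
python3 avg.py 5;python3 - <<'E'
import cv2
a=cv2.imread("pics/last.png");cv2.imwrite("pics/w8c.png",cv2.resize(a[130:330,220:420],None,fx=3,fy=3))
E
```

```text
t 16.57 rel x -0.51 y -3.75 tipz 37.55 yaw 7.78 F [ 1.05 -1.88 -0.79] +- [0.2  0.08 0.17] T [-0.333 -0.24   0.018] +- [0.015 0.016 0.009]
```

View pics/w8c.png

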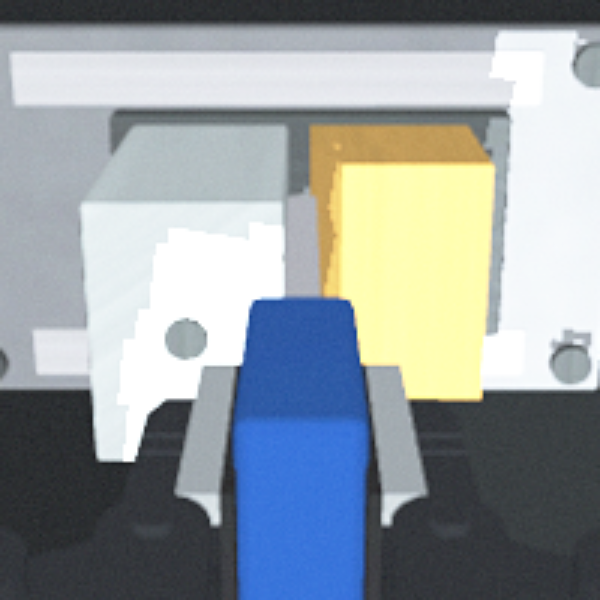

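Call:
{"fn": "step_arm", "kwargs": {
  "moves": [
    [0,1,0,0,255],
    [0,1.5,0,0,255],
    [0,1.5,0,0,255],
    [0,1.5,0,0,255],
    [0,1.5,0,0,255],
    [0,1.5,0,0,255],
    [0,1,0,0,255],
    [0,0,0,0,255],
    [0,0,0,0,255],
    [0,0,0,0,255]
  ]
}}

```text
time_s: 17.45
position: [0.5488, 0.0965, 0.1108]
tool_rot: [-1.271, 1.109, -1.108]
force: [0.5, -0.7, -1.8]
grip_width: 0.181
```

```bash
python3 avg.py 5
```

```text
t 17.65 rel x -0.67 y -3.78 tipz 27.97 yaw 7.78 F [ 0.64 -0.84 -2.24] +- [0.24 0.09 0.21] T [-0.166 -0.099  0.016] +- [0.014 0.02  0.018]
```

Call:
{"fn": "step_arm", "kwargs": {
  "moves": [
    [-0.1,0,0,0,255],
    [0,1,0,0,255],
    [0,1.5,0,0,255],
    [0,1.5,0,0,255],
    [0,1.5,0,0,255],
    [0,1,0,0,255],
    [0,0.5,0,0,255],
    [0,0,0,0,255],
    [0,0,0,0,255],
    [0,0,0,0,255]
  ]
}}

```text
time_s: 18.53
position: [0.549, 0.0965, 0.1042]
tool_rot: [-1.27, 1.108, -1.109]
force: [1.5, -2.9, -0.5]
grip_width: 0.178
```

```bash
python3 avg.py 6
```

```text
t 18.78 rel x -0.40 y -3.80 tipz 21.19 yaw 7.77 F [ 1.43 -2.27 -0.83] +- [0.16 0.17 0.25] T [-0.344 -0.291  0.011] +- [0.012 0.016 0.016]
```

Call:
{"fn": "step_arm", "kwargs": {
  "moves": [
    [0,0.5,0,0,255],
    [0,0.5,0,0,255],
    [0,0.5,0,0,255],
    [0,0.3,0,0,255],
    [0,0,0,0,255],
    [0,0,0,0,255],
    [0,0,0,0,255],
    [0,0,0,0,255],
    [0,0,0,0,255],
    [0,0,0,0,255]
  ]
}}

```text
time_s: 19.67
position: [0.5489, 0.0965, 0.1025]
tool_rot: [-1.27, 1.109, -1.109]
force: [0.3, -2.5, 1.4]
grip_width: 0.177
```

```bash
python3 avg.py 6
```

```text
t 19.92 rel x -0.47 y -3.77 tipz 19.50 yaw 7.78 F [ 0.05 -3.15  2.02] +- [0.15 0.3  0.17] T [-0.509  0.02   0.026] +- [0.008 0.017 0.01 ]
```

Run:
```python
import cv2
from h import *
a=cv2.imread("pics/last.png");cv2.imwrite("pics/w9c.png",cv2.resize(a[130:330,220:420],None,fx=3,fy=3))
f=grab_frame("scene");cv2.imwrite("pics/s9c.png",cv2.resize(f["image"][150:260,280:400,::-1],None,fx=5,fy=5,interpolation=cv2.INTER_CUBIC))
```

```text
(no output)
```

View pics/w9c.png

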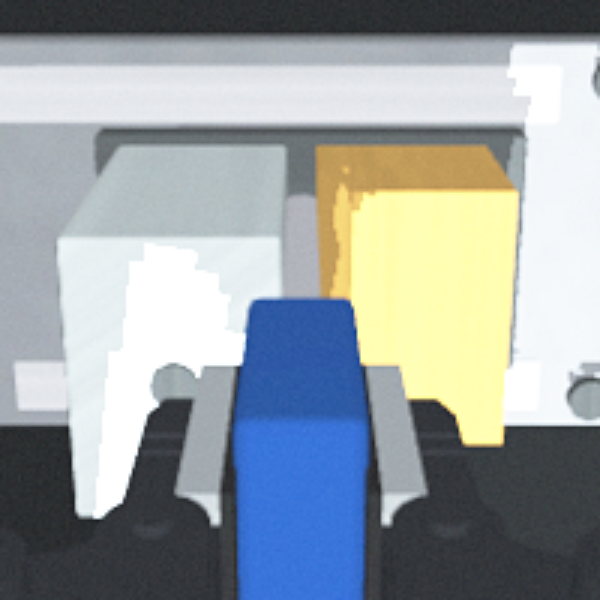

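View pics/s9c.png

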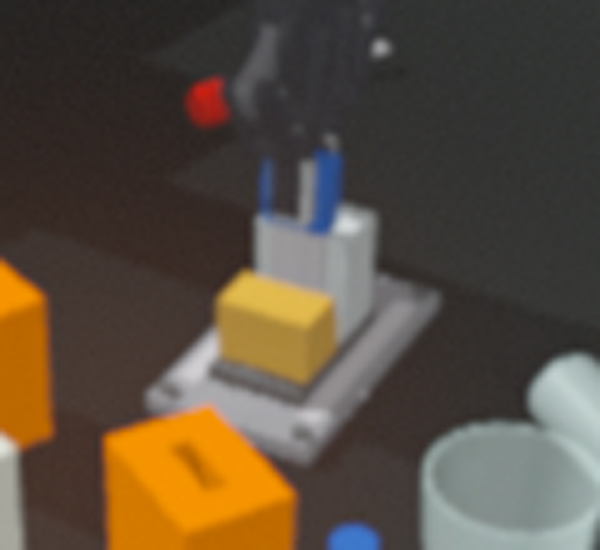

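Call:
{"fn": "step_arm", "kwargs": {
  "moves": [
    [0,0.1,0,0,255],
    [0,0.1,0,0,255],
    [0,0.1,0,0,255],
    [0,0.1,0,0,255],
    [0,0.1,0,0,255],
    [0,0,0,0,255],
    [0,0,0,0,255],
    [0,0,0,0,255],
    [0,0,0,0,255],
    [0,0,0,0,255]
  ]
}}

```text
time_s: 20.85
position: [0.549, 0.0965, 0.102]
tool_rot: [-1.27, 1.108, -1.109]
force: [0.8, -3.5, 1.9]
grip_width: 0.176
```

```bash
python3 avg.py 6
```

```text
t 21.10 rel x -0.42 y -3.79 tipz 19.00 yaw 7.78 F [ 0.33 -3.81  1.48] +- [0.22 0.13 0.19] T [-0.646 -0.003  0.029] +- [0.009 0.011 0.003]
```

Call:
{"fn": "step_arm", "kwargs": {
  "moves": [
    [0,-0.5,0,0,255],
    [0,-1,0,0,255],
    [0,-1.5,0,0,255],
    [0,-1.5,0,0,255],
    [0,-1.5,0,0,255],
    [0,-1.5,0,0,255],
    [0,-1.5,0,0,255],
    [0,-1.5,0,0,255],
    [0,-1,0,0,255],
    [0,-0.5,0,0,255]
  ]
}}

```text
time_s: 21.98
position: [0.549, 0.0966, 0.1143]
tool_rot: [-1.27, 1.108, -1.109]
force: [0.1, -4.9, -3.5]
grip_width: 0.176
```

```bash
python3 avg.py 4
```

```text
t 22.13 rel x -0.32 y -3.72 tipz 31.35 yaw 7.78 F [-1.04 -3.96 -2.  ] +- [0.16 0.29 0.48] T [-0.69   0.125  0.005] +- [0.022 0.044 0.013]
```

Moving up straight, still lightly on the fixed jaw and drawing away from the brass one. Continue.

Call:
{"fn": "step_arm", "kwargs": {
  "moves": [
    [0,-1,0,0,255],
    [0,-1.5,0,0,255],
    [0,-2,0,0,255],
    [0,-2,0,0,255],
    [0,-2,0,0,255],
    [0,-2,0,0,255],
    [0,-2,0,0,255],
    [0,-2,0,0,255],
    [0,-2,0,0,255],
    [0,-1,0,0,255]
  ]
}}

```text
time_s: 23.02
position: [0.5491, 0.0966, 0.1319]
tool_rot: [-1.27, 1.108, -1.109]
force: [0.3, -2.0, -2.2]
grip_width: 0.18
```

```bash
python3 avg.py 2
```

```text
t 23.07 rel x -0.27 y -3.67 tipz 49.07 yaw 7.78 F [-0.15 -2.51 -0.93] +- [0.1  0.37 0.91] T [-0.604  0.056  0.035] +- [0.008 0.043 0.   ]
```

Call:
{"fn": "step_arm", "kwargs": {
  "moves": [
    [0.2,-2,0,0,255],
    [0,-4,0,0,255],
    [0,-4,0,0,255],
    [0,-5,0,0,255],
    [0,-5,0,0,255],
    [0,-5,0,0,255],
    [0,-6,0,0,255],
    [0,-8,0,0,255],
    [0,-8,0,0,255],
    [0,-5,0,0,255]
  ]
}}

```text
time_s: 23.95
position: [0.5494, 0.0965, 0.1852]
tool_rot: [-1.269, 1.107, -1.109]
force: [0.5, -0.7, -0.1]
grip_width: 0.179
```

Call:
{"fn": "step_arm", "kwargs": {
  "moves": [
    [0,-8,0,0,255],
    [0,-8,0,0,255],
    [0,-8,0,0,255],
    [0,0,0,0,255],
    [0,0,0,0,255],
    [0,0,0,0,255],
    [0,0,0,0,255],
    [0,0,0,0,255],
    [0,0,0,0,255],
    [0,0,0,0,255]
  ]
}}

```text
time_s: 24.78
position: [0.5489, 0.0963, 0.2072]
tool_rot: [-1.271, 1.109, -1.108]
force: [-0.5, -0.3, -0.9]
grip_width: 0.182
```

```bash
python3 avg.py 4;cp pics/last.png pics/w10.png
python3 - <<'E'
import cv2
from h import *
a=cv2.imread("pics/last.png");cv2.imwrite("pics/w10c.png",cv2.resize(a[100:350,200:440],None,fx=2.4,fy=2.4))
E
```

```text
t 24.93 rel x -0.48 y -3.91 tipz 124.39 yaw 7.78 F [-0.01 -0.18 -1.39] +- [0.15 0.03 0.21] T [ 0.014 -0.004 -0.004] +- [0.012 0.023 0.009]
```

View pics/w10c.png

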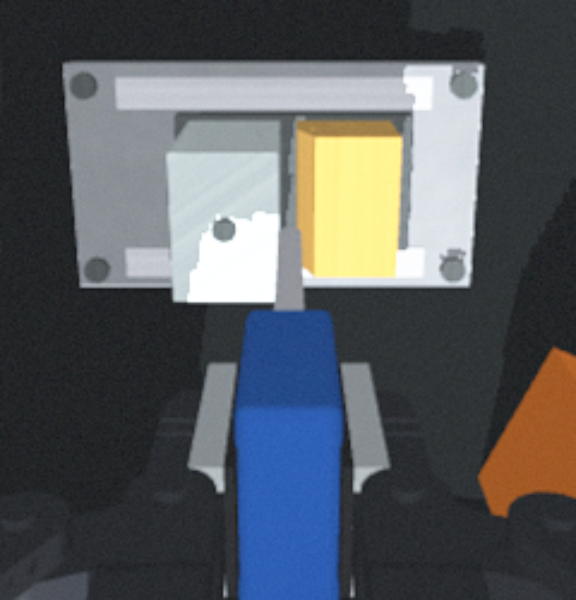

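Call:
{"fn": "step_arm", "kwargs": {
  "moves": [
    [20,0,-6,0,255],
    [35,0,-10,0,255],
    [35,0,-10,0,255],
    [35,0,-10,0,255],
    [35,0,-10,0,255],
    [35,0,-9,0,255],
    [22,0,-6,0,255],
    [12,0,-3.4,0,255],
    [0,0,0,5.3,255],
    [0,0,0,5.3,255]
  ]
}}

```text
time_s: 25.82
position: [0.5161, -0.1396, 0.2074]
tool_rot: [-1.183, 1.25, -1.249]
force: [0.4, 0.6, -1.0]
grip_width: 0.181
```

Call:
{"fn": "step_arm", "kwargs": {
  "moves": [
    [0,0,0,5.3,255],
    [0,5,0,0,255],
    [0,4,0,0,255],
    [0,0,0,0,255],
    [0,0,0,0,255],
    [0,0,0,0,255],
    [0,0,0,0,255],
    [0,0,0,0,255],
    [0,0,0,0,255],
    [0,0,0,0,255]
  ]
}}

```text
time_s: 26.65
position: [0.5162, -0.1393, 0.1986]
tool_rot: [-1.139, 1.313, -1.313]
force: [0.4, -0.1, -0.8]
grip_width: 0.176
```

```bash
python3 avg.py 4; python3 st.py; cp pics/last.png pics/w11.png
python3 - <<'E'
import cv2
from h import *
o=get_obs();p=np.array([.5161,-.1392]);y=np.radians(yaw(o));d=(p-o["position"][:2])*1e3
print("dx %.2f dz %.2f dyaw %.2f"%(d@[np.sin(y),-np.cos(y)],d@[np.cos(y),np.sin(y)],yaw(o)+8.12))
a=cv2.imread("pics/last.png");cv2.imwrite("pics/w11c.png",cv2.resize(a[100:350,200:440],None,fx=2.4,fy=2.4))
E
```

```text
t 26.80 rel x -64.95 y -232.92 tipz 115.52 yaw -8.12 F [-0.1  -0.05 -0.83] +- [0.2  0.15 0.16] T [ 0.016 -0.01   0.015] +- [0.013 0.017 0.014]
t 26.85 pos [ 0.51617 -0.13927  0.19852] yaw -8.12 tilt [ 1.e-04 -1.e+00  1.e-04]
rel face: x -64.94 y -232.91 mm, tip z 115.52 F holder x -0.24 y 0.76 z -1.43 T [-0.013 -0.055 -0.007] g 0.175
dx -0.06 dz -0.08 dyaw -0.00
```

View pics/w11c.png

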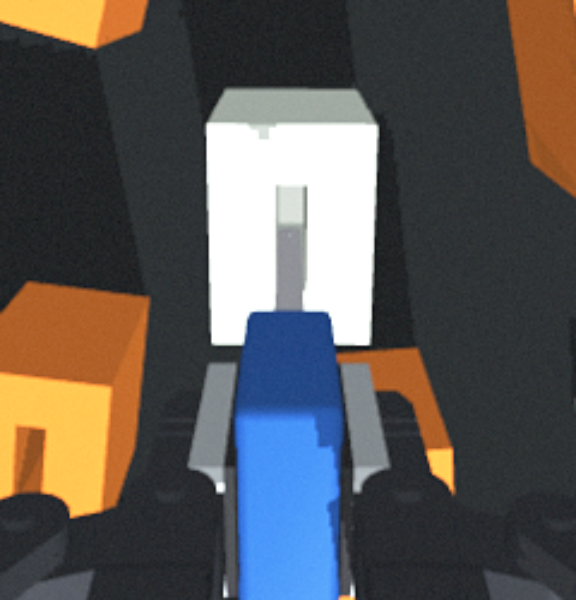

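Call:
{"fn": "step_arm", "kwargs": {
  "moves": [
    [0.5,10,0,0,255],
    [0,8,0,0,255],
    [0,6,0,0,255],
    [0,6,0,0,255],
    [0,6,0,0,255],
    [0,6,0,0,255],
    [0,6,0,0,255],
    [0,5,0,0,255],
    [0,3,0,0,255],
    [0,0,0,0,255]
  ]
}}

```text
time_s: 27.68
position: [0.5158, -0.1397, 0.1416]
tool_rot: [-1.14, 1.314, -1.312]
force: [0.1, -0.7, -1.1]
grip_width: 0.177
```

```bash
python3 avg.py 4
```

```text
t 27.83 rel x -64.90 y -233.46 tipz 59.87 yaw -8.12 F [-0.01  0.   -0.98] +- [0.07 0.32 0.18] T [ 0.006 -0.03   0.012] +- [0.011 0.008 0.011]
```

Blade is 20 mm inside the slot with no contact force. On down to about 2 mm above home.

Call:
{"fn": "step_arm", "kwargs": {
  "moves": [
    [0,6,0,0,255],
    [0,6,0,0,255],
    [0,6,0,0,255],
    [0,6,0,0,255],
    [0,6,0,0,255],
    [0,5,0,0,255],
    [0,4,0,0,255],
    [0,3,0,0,255],
    [0,0,0,0,255],
    [0,0,0,0,255]
  ]
}}

```text
time_s: 28.72
position: [0.5161, -0.1398, 0.1005]
tool_rot: [-1.139, 1.313, -1.313]
force: [0.1, -0.2, -0.4]
grip_width: 0.178
```

```bash
python3 avg.py 4
```

```text
t 28.87 rel x -64.86 y -233.49 tipz 17.91 yaw -8.12 F [-0.19 -0.35 -0.6 ] +- [0.15 0.13 0.13] T [ 0.005 -0.006 -0.006] +- [0.007 0.009 0.011]
```

Call:
{"fn": "step_arm", "kwargs": {
  "moves": [
    [0,0.5,0,0,255],
    [0,0.5,0,0,255],
    [0,0.5,0,0,255],
    [0,0.4,0,0,255],
    [0,0.3,0,0,255],
    [0,0.2,0,0,255],
    [0,0,0,0,255],
    [0,0,0,0,255],
    [0,0,0,0,255],
    [0,0,0,0,255]
  ]
}}

```text
time_s: 29.75
position: [0.5161, -0.1398, 0.0981]
tool_rot: [-1.139, 1.313, -1.313]
force: [-0.1, -0.6, -1.2]
grip_width: 0.179
```

```bash
python3 avg.py 5
```

```text
t 29.95 rel x -65.07 y -233.40 tipz 15.12 yaw -8.13 F [-0.14 -0.17 -0.97] +- [0.16 0.22 0.15] T [ 0.007  0.001 -0.011] +- [0.013 0.007 0.006]
```

Call:
{"fn": "step_arm", "kwargs": {
  "moves": [
    [0,0.2,0,0,255],
    [0,0.2,0,0,255],
    [0,0.2,0,0,255],
    [0,0,0,0,255],
    [0,0,0,0,255],
    [0,0,0,0,255],
    [0,0,0,0,255],
    [0,0,0,0,255],
    [0,0,0,0,255],
    [0,0,0,0,255]
  ]
}}

```text
time_s: 30.83
position: [0.5162, -0.1398, 0.098]
tool_rot: [-1.139, 1.312, -1.313]
force: [-3.0, 0.4, 4.4]
grip_width: 0.175
```

```bash
python3 avg.py 5
```

```text
t 31.03 rel x -64.96 y -233.45 tipz 15.01 yaw -8.12 F [-2.74  1.16  5.26] +- [0.19 0.12 0.23] T [ 0.244  0.447 -0.004] +- [0.005 0.009 0.008]
```

Call:
{"fn": "step_arm", "kwargs": {
  "moves": [
    [0,-0.3,0,0,255],
    [0,0,0,0,240],
    [0,0,0,0,215],
    [0,0,0,0,205],
    [0,0,0,0,195],
    [0,0,0,0,180],
    [0,0,0,0,160],
    [0,0,0,0,130],
    [0,0,0,0,100],
    [0,0,0,0,100]
  ]
}}

```text
time_s: 31.92
position: [0.5161, -0.1398, 0.0978]
tool_rot: [-1.139, 1.313, -1.313]
force: [-0.7, -0.4, -1.4]
grip_width: 0.607
```

```bash
python3 avg.py 3; python3 st.py; cp pics/last.png pics/w12.png
```

```text
t 32.02 rel x -65.07 y -233.37 tipz 14.78 yaw -8.12 F [-0.14  0.25 -0.5 ] +- [0.32 0.21 0.37] T [-0.017 -0.002  0.002] +- [0.013 0.018 0.022]
t 32.0667 pos [ 0.51613 -0.13977  0.09782] yaw -8.12 tilt [ 1.e-04 -1.e+00  1.e-04]
rel face: x -65.05 y -233.40 mm, tip z 14.82 F holder x -1.30 y 0.84 z 0.00 T [-0.006  0.04   0.028] g 0.609
```

View pics/w12.png

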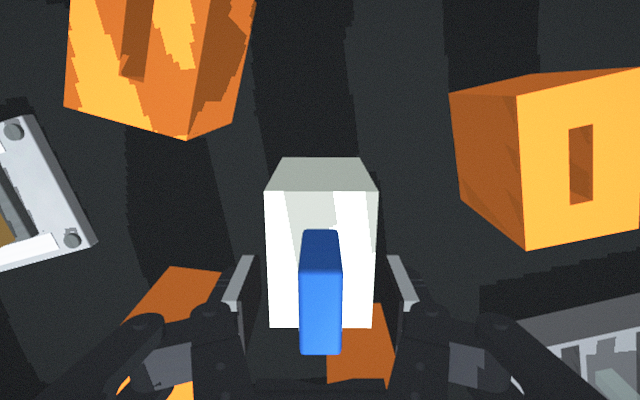

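Released; the handle is free and looks as it did before the grasp. Rising straight up, then checking both the stand and the holder.

Call:
{"fn": "step_arm", "kwargs": {
  "moves": [
    [0,-5,0,0,100],
    [0,-10,0,0,100],
    [0,-15,0,0,100],
    [0,-20,0,0,60],
    [0,-25,0,0,30],
    [0,-25,0,0,0],
    [0,-25,0,0,0],
    [0,-25,0,0,0],
    [0,-14,0,0,0],
    [0,0,0,0,0]
  ]
}}

```text
time_s: 32.9
position: [0.5172, -0.1401, 0.2671]
tool_rot: [-1.135, 1.306, -1.318]
force: [-1.2, 0.6, 0.5]
grip_width: 1.0
```

Call:
{"fn": "step_arm", "kwargs": {
  "moves": [
    [-33,0,-2,0,0],
    [-34,0,-2,0,0],
    [-34,0,-2,0,0],
    [-34,0,-2,0,0],
    [-34,0,-2,0,0],
    [-34,0,-2,0,0],
    [-30,0,-2,-5.3,0],
    [0,0,0,-5.3,0],
    [0,0,0,-5.3,0],
    [0,0,0,0,0]
  ]
}}

```text
time_s: 33.73
position: [0.5348, 0.0935, 0.2609]
tool_rot: [-1.273, 1.106, -1.105]
force: [1.3, -0.2, -0.6]
grip_width: 1.0
```

Run:
```python
from h import *
for i in range(4): grab_frame("scene")
o=get_obs();f=grab_frame("wrist");print(o["time_s"],o["position"],yaw(o))
cv2.imwrite("pics/w13.png",f["image"][:,:,::-1])
cv2.imwrite("pics/w13c.png",cv2.resize(f["image"][60:180,230:395,::-1],None,fx=4.8,fy=4.8,interpolation=cv2.INTER_CUBIC))
np.savez("w13.npz",**f,p=o["position"],r=o["tool_rot"])
s=grab_frame("scene")["image"];cv2.imwrite("pics/s13c.png",cv2.resize(s[170:330,190:390,::-1],None,fx=3.7,fy=3.7,interpolation=cv2.INTER_CUBIC))
```

```text
33.9333 [0.53506212 0.09251254 0.26150226] 7.607444341723005
```

View pics/w13c.png

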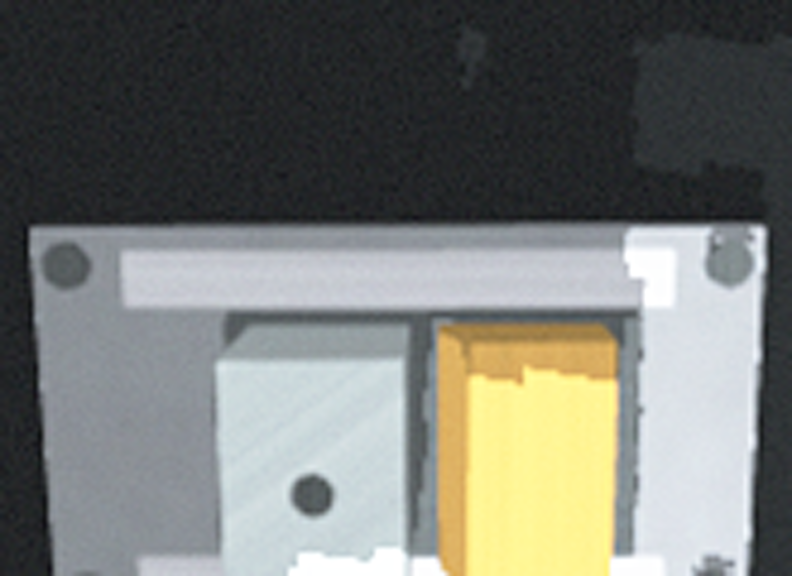

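View pics/s13c.png

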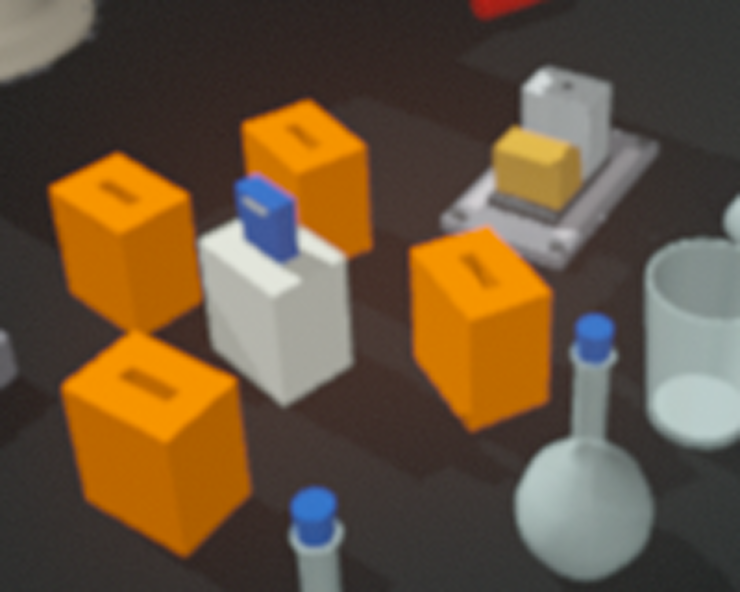

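Run:
```python
from h import *
d=np.load("w13.npz");f={k:d[k] for k in d.files};o={"position":d["p"],"tool_rot":d["r"]}
c=lambda u,v,z:px2w(f,(u+.5)/4.8-.5+230,(v+.5)/4.8-.5+60,z,o)
q=np.radians(7.8);ey=np.array([-np.sin(q),np.cos(q)])
for n,p in dict(fixed=(407,358,.078),fix2=(408,540,.078),slope_top=(468,370,.053),st2=(469,540,.053),lip=(438,360,.037),lip2=(440,540,.037),br=(617,370,.053)).items(): print(n,(c(*p)[:2]@ey*1e3).round(2))
```

```text
fixed 24.66
fix2 24.75
slope_top 13.1
st2 12.8
lip 18.96
lip2 18.64
br -16.18
```

```bash
python3 -c "
from plant import *
print(get_obs()['dq'].round(4)); print(hand_in())"
```

```text
[ 0.0019 -0.0016 -0.0031 -0.0004  0.0013 -0.0088]
the job is handed in; nothing more can be done
None
```

The holder's gap is now set by the blade, and the blade is back home in its white stand. I handed in at about 34 s of the 69 s allowed.

**What I did:**
- **Finding the jaw:** I took the blade from the white stand and felt the fixed jaw's face with the tip at about 62 mm height.
- **Sliding down:** I slid it down that face with a net sideways force of about 1–5 N. The highest, 4.7 N, came early, and I eased the pressure twice after that. It stopped with the tip about 1 mm above the carriage plate.
- **Drawing out:** I drew it straight up, still pressed toward the fixed jaw, so it did not push on the brass one.
- **Returning it:** I lowered it into the slot until the handle met the stand's top, at the same height as at the grasp (0.098 m), then let go.

**Last checks:**
- **Gap:** it measures about 5.6–6.1 mm in the final wrist image, against the blade's 6 mm; the camera calibration is only good to about 2 mm. It was about 3.4 mm before.
- **Tip height:** the 1 mm comes from the arm's own height reading. There was no force jump there, so the tip did not appear to touch the plate.
- **Stand and surroundings:** the blade stands upright and fully down, and in the final scene picture the things around the stand and holder stand where they did.

No check failed. The one anomaly was a small upward force of about 2 N near the bottom. It dropped when I went 0.5 mm lower, so I took it as friction rather than contact with the plate.

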